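Clamp a denture flask in the swing-bridge press

TASK

Swing the bridge of the flask press well clear, lift the closed denture flask (the tall one of the two on the sloping wire rack) and set it flat, centred and lengthwise on the press's platen. Swing the bridge back fully home over it and screw the black knob clockwise down to its stop, so that the flask is clamped. Do not drop the flask, and leave the open flask half, the mug, the articulator and the bottle where they stand.

Things in the scene. Friction and masses are not known exactly. Their poses are not given: they have to be found in the camera images.
- flask_press: bench press, fixed: grey base plate 236 x 120 mm on which two steel columns 160 mm apart carry a swinging bridge. Origin under the centre of the base; its x axis runs along the press from the catch column (at x = -80 mm, nearer the robot) to the pivot column (at x = +80 mm, far side); the bridge swings out to its -y side. The columns are 22 mm thick and end, with nuts, 144 mm above the bench
- platen (a point): centre of the top of the platen, the raised flat steel plate (112 mm along the press's x, 82 mm wide) between the columns, 24 mm above the bench; axes as the press
- bridge (a joint): angle of the bridge about the vertical pivot column, rad: 0 = home (against its stop, hooked round the catch column), grows as the free end swings out to the press's -y side, at most 2.1; stays where it is left (about 0.5 N m of friction)
- bridge_hinge (a point): point on the bridge's pivot axis, 115 mm above the bench; its x axis points from the handle towards the pivot. The grey bridge is 207 mm long, 36 to 40 mm wide, from 104 to 126 mm above the bench
- handle (a point): middle of the black upright handle at the free end of the bridge: 20 mm thick, 54 mm tall, from 126 to 180 mm above the bench, 192 mm from the pivot axis; this point is 152 mm above the bench
- screw (a joint): angle of the clamping screw, rad: grows as its knob is turned clockwise seen from above, 0 = fully up, 2.8 = fully down at its stop; 2.86 mm down for each rad; stays where it is left
- knob (a point): middle of the black fluted knob on top of the screw, half way along the bridge (80 mm from the pivot axis): 52 mm across, 26 mm tall; this point is 160 mm above the bench at screw = 0
- pressure_plate: round steel plate 62 mm across, 8.5 mm thick, sprung under the bridge on the screw's spindle; its underside is 80 mm above the bench at screw = 0 (4 mm over the flask's lid) and it goes down with the screw; its spring gives by up to 4 mm once it rests on the flask. Origin on its axis, 24 mm over its underside
- flask: closed brass denture flask, D-shaped: 92 mm long along x (rounded end at +x), 58 mm wide along y with flat parallel sides, 52 mm tall; about 0.6 kg; origin at the centre of its underside, z towards its lid. It starts on the rack, x pointing up the slope
- half_flask: open lower half of another flask, same outline but 26 mm tall, filled with plaster, on the rack's other place; same axes; to be left there
- drain_rack: fixed wire rack, 200 mm along its y, 115 mm along its x, sloping 30 degrees: the far end (+x of the rack) is high, the near end has bent-up wire stops 15 mm high. Its two places are at y = +50 and -50 mm of the rack, where a flask's underside centre lies 52 mm above the bench. Origin under its centre
- mug: tall dark travel mug, 90 mm across, 127 mm with its handle, 175 mm tall, standing beside the bridge's way on the far side; origin under its centre
- articulator: brass-coloured plaster articulator, 87 x 98 x 95 mm, standing behind; origin under its centre
- bottle: small bottle with a ribbed white cap, 30 mm across, 60 mm tall, standing in front between press and rack; origin under its centre

How it is judged (in metres and radians):
On the way, in this order (a step that is already met when the one before it is completed fails the run):
1. the bridge is swung well clear of the platen (more than 0.95 rad) (value of joint bridge above 0.95 rad), for 0.2 s.
2. the flask stands flat, centred and lengthwise on the platen, let go, with the bridge still clear (value of joint bridge above 0.85 rad and horizontal distance between flask and platen below 0.012 m and z of flask in the frame of platen between -0.004 and 0.004 m and angle between flask's own z axis and vertical below 0.06 rad and angle between the x axis of flask and the x axis of platen, either way round below 0.2 rad and contact force between the fingers and flask below 0.3 N), for 0.2 s.
3. the bridge is back fully home (within 0.05 rad) with the flask under it (value of joint bridge below 0.05 rad and horizontal distance between flask and platen below 0.012 m), for 0.2 s.
4. the screw is down to its stop and the plate presses on the flask (value of joint screw above 2.6 rad and contact force between pressure_plate and flask above 8 N), for 0.2 s.
At the end, for the whole second after the job is handed in: Flask flat (0.06 rad) on the platen, within 12 mm of its centre and 0.2 rad of its length; bridge home (under 0.05 rad), screw at its stop (over 2.6 rad), plate pressing with over 8 N; open half moved under 15 mm, mug, articulator and bottle under 20 mm (all of step 3 and all of step 4 and angle between the x axis of flask and the x axis of platen, either way round below 0.2 rad and angle between flask's own z axis and vertical below 0.06 rad and linear speed of flask below 0.02 m/s and distance of half_flask from where it was at the start of the episode below 0.015 m and distance of each of mug, articulator, bottle from where it was at the start of the episode below 0.02 m); the robot touches nothing.
It fails at once if the flask is dropped (falls freely faster than 0.45 m/s) (linear speed of flask above 0.45 m/s and contact force between the fingers and flask below 0.1 N).
It fails at once if the open flask half is knocked off its place (distance of half_flask from where it was at the start of the episode above 0.025 m).
It fails at once if the mug is pushed or knocked over (distance of mug from where it was at the start of the episode above 0.03 m or angle between mug's own z axis and vertical above 0.3 rad).
It fails at once if the articulator is pushed away (distance of articulator from where it was at the start of the episode above 0.03 m).
It fails at once if the bottle is pushed or knocked over (distance of bottle from where it was at the start of the episode above 0.03 m or angle between bottle's own z axis and vertical above 0.3 rad).
It also fails if it takes over 72 s, if anything falls off the work surface, if the arm or the gripper's body presses on something with over 40 N, if the wrist force passes 120 N, or if a joint passes its speed limit or range.

ROBOT

A 6-joint arm with a two-finger parallel gripper is mounted at the origin on a cart in front of the work surface, level with it; the furniture and walls round the work are solid. World frame = base frame: x ahead of the robot, y to its left, z up, the work surface at z = 0. Lengths are in mm, angles in rad, forces in N, time in s.
With the tool pointing down it reaches from about 275 to 750 mm from the base axis. Payload 10.2 kg.
Tool frame: the origin (TCP) lies between the finger pads; the fingertips stand 8 mm ahead of it and the grasp point (between the pads) lies 11 mm behind it; z points along the fingers, y is the line along which they close (so a half turn about z gives the same grasp; the last joint's range is limited). The gripper opens to 85 mm and grips with 20 to 120 N. Pads are 22 mm wide; open, the fingers measure 114 mm over their backs; the gripper's body (76 mm by 85 mm) begins 54 mm behind the grasp point. The pads swing forward as they close: fully open they stand 13 mm farther back than shut.
Start: joints at [-1.546, 0.313, 1.498, -0, 1.331, -0.223], TCP at [128.754, -508.973, 239.294] pointing down, gripper open.
Joint ranges: [-2.94, 2.94], [-0.97, 2.17], [0.19, 2.56], [-1.23, 4.37], [0.02, 3.11], [-2.88, 2.88]. Speed limits (rad/s): [2.39, 2.39, 3.01, 3.14, 3.14, 3.14].

INTERFACE

Orientations are given as a unit quaternion [w, x, y, z].
In Python, from rig import * gives the robot as it stands.
- The arm moves only by the shell command python3 -m handwheel 'ROWS' [FORCE]. ROWS is JSON, a list that holds one entry, the list of rows, each a list of 7 numbers: the shift along the world's x, y, z in mm, then the turn, a rotation vector about the world's x, y, z in degrees, then the opening, from -1 (shut) to 1 (fully open). A call has 1 to 8 rows; each row shifts and turns the commanded pose from where the row before left it; what a row does not reach is not made up. A row lasts 1/8 s, in which the tool goes at most 62.5 mm and 10.7 degrees, less where a joint would pass 70% of its speed; a pose out of reach is approached as far as the arm can. A call is refused whole if a number of a shift passes 62.5 or a number of a turn 10.7, either way. A call with a gripper value outside its range is refused whole. The fingers move at their own pace and stop on an object; FORCE is the grip in N (left out, the last holds). Time passes only in rows, so rows that do not move let the fingers close. It gives the time, the measured TCP pose, the force, the opening and the grip force at its end, in the units of the state.
- sense(): the state, without advancing time (a new reading comes with each control period).
- capture(name): name is "side" or "top" or "wrist"; returns a dict with "image" (384x512x3 uint8, red, green, blue), "fx", "fy", "cx", "cy" (pixels), "rvec" (rotation vector, rad) and "tvec" (3), from world to camera coordinates, as OpenCV has them; the wrist camera has in their place "hand_eye" (4x4, takes a point from camera to tool coordinates, whose origin is the TCP and whose axes are the flange's). Camera axes: x right, y down, z forward; pixel columns grow to the right and rows downward; lengths in mm; the calibration is good to about 2 mm. A picture is of the moment at which its call begins: read the wrist's pose just before it. There is no depth.
- finish_job(): hands the job in; it is judged then, once.
The state is a dict: "time_s": time; "joints": joint angles; "dq": joint speeds; "tau": joint torques, N m; "eef_pos": TCP position; "ee_rot": TCP orientation; "force": force on the tool from outside, world axes, zero at the start; "wrist_torque": the same for the moment, N m; "grip_width": opening from 0.0 (shut) to 1.0 (fully open); "grip_force": force on a finger pad.
Only numpy, scipy, OpenCV 4.12 (cv2) and the standard library are available. Lean on these libraries where they do the work, as an engineer would, in place of code of your own. Each camera call takes 0.05 s, during which the arm holds its last target. There are 200 camera calls.

## Working session

There is one attempt and no reset: what is moved stays moved. The work goes in short steps, Python scripts to look and compute and a shell command to move; the robot and the scene stay as the last step left them, time stands still between calls to the robot, and variables do not carry over. Pictures are saved under pics/ and viewed, at most 14 in all, crops included, and the job is handed in when it is done.

```bash
mkdir -p pics
cat > h.py <<'E'
from rig import *
import numpy as np, cv2
from scipy.spatial.transform import Rotation as R
def ray(c,u,v):
    Rm=cv2.Rodrigues(np.array(c["rvec"],float))[0]; t=np.array(c["tvec"],float).ravel()
    d=Rm.T@np.array([(u-c["cx"])/c["fx"],(v-c["cy"])/c["fy"],1.]); return -Rm.T@t,d
def onz(c,u,v,z):
    o,d=ray(c,u,v); return o+d*(z-o[2])/d[2]
def proj(c,p):
    Rm=cv2.Rodrigues(np.array(c["rvec"],float))[0]; q=Rm@np.array(p,float)+np.array(c["tvec"],float).ravel()
    return q[0]/q[2]*c["fx"]+c["cx"],q[1]/q[2]*c["fy"]+c["cy"]
def save(c,n): cv2.imwrite("pics/"+n,c["image"][:,:,::-1])
E
python3 - <<'E'
from h import *
import pickle
cs={n:capture(n) for n in("top","side")}
pickle.dump(cs,open("c0.pkl","wb"))
for n in cs: cv2.imwrite(f"pics/{n}0.png",cv2.resize(cs[n]["image"][:,:,::-1],(800,600),interpolation=2)); print(n,ray(cs[n],256,192))
print(sense())
E
```

```text
top (array([ 407.76788356,   71.89496431, 1092.14606721]), array([ 0.16149113,  0.01216972, -0.98691548]))
side (array([ 218.86312252, 1066.96929882,  799.50733393]), array([ 0.27607894, -0.79430387, -0.54128788]))
{'time_s': 0.1, 'joints': array([-1.54639236e+00,  3.13372614e-01,  1.49832875e+00, -3.05091030e-05,
        1.33099595e+00, -2.23418014e-01]), 'dq': array([ 0.00128316, -0.00028282, -0.00199857, -0.00091345, -0.00201139,
        0.00069215]), 'tau': array([ 2.67442192e-03, -4.12901509e+01, -2.60141766e+01, -2.59309672e-04,
        3.01016255e-03, -1.95884567e-06]), 'eef_pos': array([ 128.74534821, -508.75236449,  238.81544827]), 'ee_rot': array([-5.51067620e-04,  9.92332251e-01,  1.23597730e-01,  4.01271046e-05]), 'force': array([ 0.13949436, -0.30489157,  0.8168643 ]), 'wrist_torque': array([0.00730677, 0.00252006, 0.02517755]), 'grip_force': 0.0, 'grip_width': 1.007688858411428}
```

View pics/top0.png

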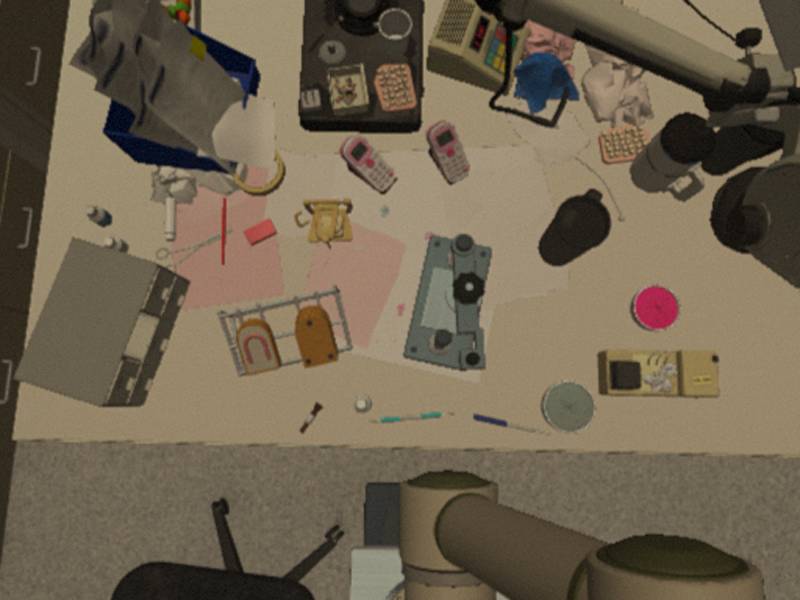

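View pics/side0.png

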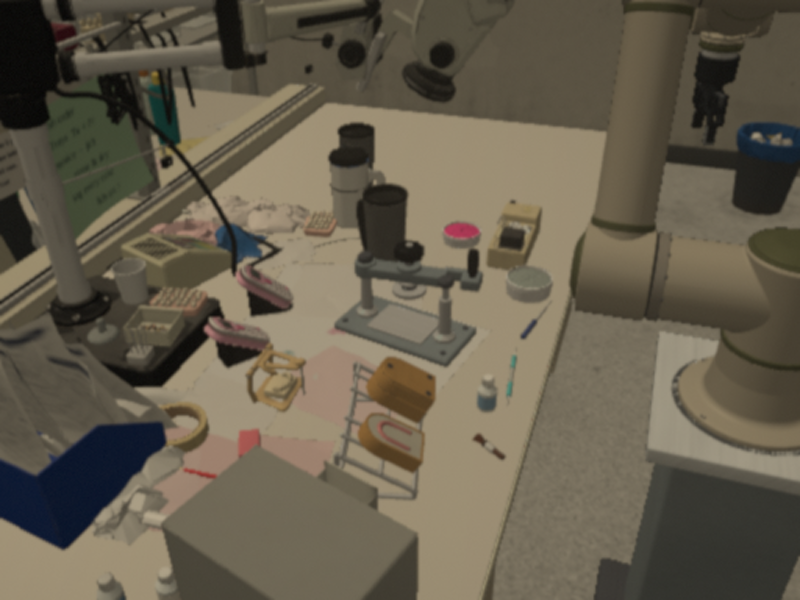

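Run:
```python
from h import *
import pickle
cs=pickle.load(open("c0.pkl","rb"))
t=cs["top"]["image"][140:250,130:330]; s=cs["side"]["image"][110:330,200:340]
a=cv2.resize(t,(800,440),interpolation=cv2.INTER_CUBIC)
cv2.imwrite("pics/z0.png",a[:,:,::-1]); cv2.imwrite("pics/z1.png",cv2.resize(s[:,:,::-1],(380,597),interpolation=cv2.INTER_CUBIC))
```

```text
(no output)
```

View pics/z0.png

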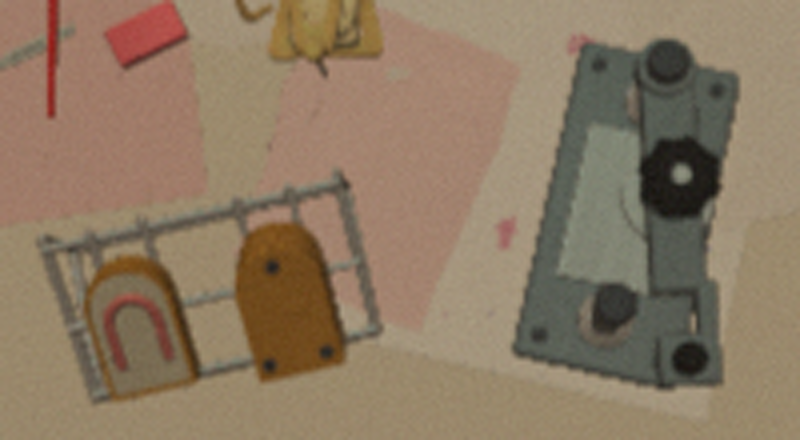

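View pics/z1.png

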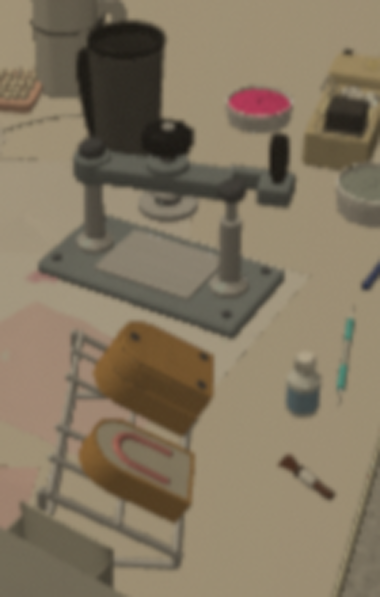

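Run:
```python
from h import *
import pickle
cs=pickle.load(open("c0.pkl","rb")); t=cs["top"]; s=cs["side"]
T=lambda u,v,z: onz(t,130+u/4,140+v/4,z)
S=lambda u,v,z: onz(s,200+u*140/380,110+v*220/597,z)
P=T(667,60,144);C=T(613,305,144);K=T(681,175,173);H=T(690,357,180)
print("piv",P,S(92,145,144),"catch",C,S(236,182,144),np.linalg.norm(P-C))
print("knob",K,S(168,126,173),np.linalg.norm((K-P)[:2]));print("handle",H,S(280,138,180),np.linalg.norm((H-P)[:2]))
a=lambda v:np.arctan2(v[1],v[0])
print("press yaw",a(P-C),"bridge yaw",a(P-H),a(P-K))
print("platen corners",[T(u,v,24).round() for u,v in((590,122),(557,275))])
print("base corners",[T(u,v,10).round() for u,v in((585,42),(738,75),(517,350),(718,383))])
# rack flat corners
th=np.radians(30)
for n,u,v in(("nearleft",98,402),("nearright",378,333),("farleft",45,243),("farright",342,182)): print(n,T(u,v,25).round(),T(u,v,80).round())
# flask lid: holes & outline
for n,u,v in(("hole front L",268,367),("hole front R",327,352),("hole up",271,267),("corner fl",262,382),("corner fr",345,360),("top",278,223)): print(n,T(u,v,75).round(),T(u,v,97).round(),T(u,v,120).round())
print("bottle",T(int((363*.64-130)*4),int((404*.64-140)*4),60),"mug",onz(t,575*.64,228*.64,175), onz(s,384*.64,195*.64,175))
```

```text
piv [660.9919148  -18.56551431 144.        ] [657.39056045 -12.67006621 144.        ] catch [503.17524498  14.43890782 144.        ] [499.90571934  11.92739451 144.        ] 161.2308691107759
knob [580.86038402 -24.64170958 173.        ] [580.34598639 -23.72653459 173.        ] 80.36157274992124
handle [469.47479897 -29.50349365 180.        ] [466.81407606 -21.91172615 180.        ] 191.8292080147252
press yaw -0.2061601426277074 bridge yaw 0.05705030572660141 0.07568293630260978
platen corners [array([646.,  25.,  24.]), array([536.,  47.,  24.])]
base corners [array([709.,  29.,  10.]), array([687., -83.,  10.]), array([483.,  74.,  10.]), array([463., -68.,  10.])]
nearleft [441. 363.  25.] [439. 348.  80.]
nearright [492. 171.  25.] [488. 166.  80.]
farleft [551. 408.  25.] [543. 390.  80.]
farright [599. 200.  25.] [589. 194.  80.]
hole front L [464. 238.  75.] [463. 235.  97.] [462. 231. 120.]
hole front R [475. 200.  75.] [474. 197.  97.] [472. 194. 120.]
hole up [531. 240.  75.] [528. 236.  97.] [526. 232. 120.]
corner fl [454. 242.  75.] [453. 238.  97.] [452. 234. 120.]
corner fr [470. 188.  75.] [469. 185.  97.] [467. 182. 120.]
top [561. 236.  75.] [558. 233.  97.] [554. 229. 120.]
bottle [396.33166263 143.76791302  60.        ] mug [ 679.6770939  -192.74300678  175.        ] [ 687.78697118 -193.77933403  175.        ]
```

Top and side views agree: pivot about (660,-16), catch column about (502,13), so the press yaw is about -0.2 and the platen is near (582,-2.5). The bridge is about 0.25 rad open, with its handle near (468,-26). The flask lid centre is near (501,225,97), with rack yaw 0.25. I'll start with the handle.

```bash
python3 -m handwheel '[[[28,40,0,0,0,0,-0.1],[28,40,0,0,0,0,-0.1],[28,40,0,0,0,0,-0.1],[28,40,0,0,0,0,-0.1],[28,40,0,0,0,0,-0.1],[28,40,0,0,0,0,-0.1],[28,40,0,0,0,0,-0.1],[28,40,0,0,0,0,-0.1]]]' 20
python3 -m handwheel '[[[28,40,0,0,0,0,-0.1],[28,40,0,0,0,0,-0.1],[28,40,0,0,0,0,-0.1],[31,42,0,0,0,0,-0.1],[0,0,0,0,0,0,-0.1],[0,0,0,0,0,0,-0.1]]]'
python3 - <<'E'
from h import *
s=sense();c=capture("wrist");save(c,"w0.png");print(s["eef_pos"],c["hand_eye"],s["ee_rot"],c["fx"])
E
```

```text
time_s: 1.1
eef_pos: [353.3, -187.5, 239.2]
ee_rot: [-0.0, 0.992, 0.123, -0.0]
force: [0.5, 0.2, 0.1]
grip_width: 0.45
grip_force: 0.0
time_s: 1.85
eef_pos: [467.4, -27.2, 239.0]
ee_rot: [-0.0, 0.992, 0.124, -0.0]
force: [-0.3, 0.3, 0.5]
grip_width: 0.449
grip_force: 0.0
[467.36138888 -27.23183183 238.99273145] [[ 8.60494985e-04 -9.57855053e-01 -2.87250686e-01  7.47052606e+01]
 [ 9.99999320e-01  5.97984591e-04  1.00160540e-03 -1.01980683e+00]
 [-7.87621308e-04 -2.87251352e-01  9.57854916e-01 -1.35076377e+02]
 [ 0.00000000e+00  0.00000000e+00  0.00000000e+00  1.00000000e+00]] [-6.31885678e-05  9.92319234e-01  1.23702561e-01 -4.58345984e-04] 313.94504743385335
```

View pics/w0.png

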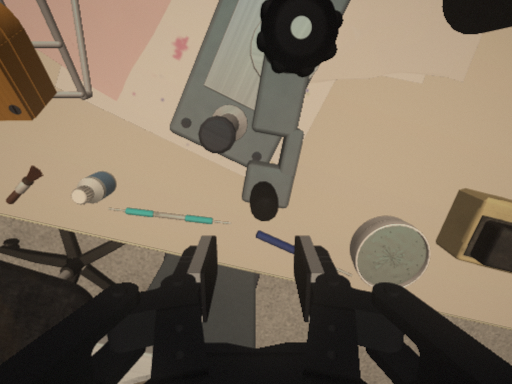

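```bash
cat >> h.py <<'E'
def won(c,s,u,v,z):
    q=s["ee_rot"]; Rt=R.from_quat([q[1],q[2],q[3],q[0]]).as_matrix(); X=np.array(c["hand_eye"])
    o=Rt@X[:3,3]+s["eef_pos"]; d=Rt@X[:3,:3]@np.array([(u-c["cx"])/c["fx"],(v-c["cy"])/c["fy"],1.])
    return o+d*(z-o[2])/d[2]
E
python3 - <<'E'
from h import *
s=sense();c=capture("wrist")
for n,u,v,z in(("handle top",263,195,180),("handle bottom",264,213,126),("catch",217,133,144),("knob",301,27,173),("base corner",173,130,12),("platen corner",206,88,24)):print(n,won(c,s,u,v,z))
E
```

```text
handle top [482.85233813 -28.11356927 180.        ]
handle bottom [451.94681167 -38.41686641 126.        ]
catch [509.62770612  12.36809675 144.        ]
knob [584.42347944 -24.48995843 173.        ]
base corner [483.49488093  73.43457564  12.        ]
platen corner [537.16919462  44.41466092  24.        ]
```

```bash
python3 -m handwheel '[[[1,-2,-20,0,0,0,-0.1],[0,0,-25,0,0,0,-0.1],[0,0,-25,0,0,0,-0.1],[0,0,-19,0,0,0,-0.1],[0,0,0,0,0,0,-0.1]]]'
python3 -m handwheel '[[[3,-12,0,0,0,4,-0.1],[1,-12,0,0,0,4,-0.1],[3,-12,0,0,0,4,-0.1],[4,-12,0,0,0,4,-0.1],[4,-11,0,0,0,4,-0.1],[5,-12,0,0,0,4,-0.1],[6,-11,0,0,0,4,-0.1],[6,-10,0,0,0,4,-0.1]]]'
python3 -m handwheel '[[[7,-10,0,0,0,4,-0.1],[8,-10,0,0,0,4,-0.1],[9,-9,0,0,0,4,-0.1],[9,-9,0,0,0,4,-0.1],[10,-8,0,0,0,4,-0.1],[10,-7,0,0,0,4,-0.1],[10,-6,0,0,0,4,-0.1],[0,0,0,0,0,0,-0.1]]]'
python3 - <<'E'
from h import *
c=capture("top");save(c,"t1.png")
E
```

```text
time_s: 2.58
eef_pos: [467.9, -29.7, 149.6]
ee_rot: [-0.0, 0.992, 0.123, -0.001]
force: [0.2, 0.3, 0.1]
grip_width: 0.451
grip_force: 0.0
time_s: 3.58
eef_pos: [500.3, -121.7, 151.3]
ee_rot: [-0.0, 0.92, 0.393, -0.0]
force: [-3.3, 2.3, 1.3]
grip_width: 0.448
grip_force: 1.7
time_s: 4.58
eef_pos: [563.9, -180.9, 151.2]
ee_rot: [0.001, 0.798, 0.603, 0.0]
force: [-0.1, -0.4, 0.0]
grip_width: 0.45
grip_force: 0.0
```

View pics/t1.png

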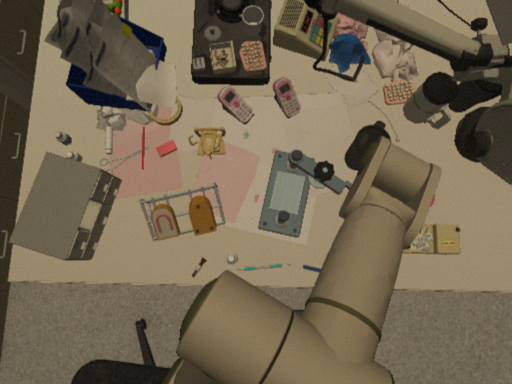

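```bash
python3 -m handwheel '[[[0,0,25,0,0,0,-0.1],[0,0,35,0,0,0,-0.1],[0,0,36,0,0,0,-0.1],[-12,44,0,0,0,-6.6,1],[-12,44,0,0,0,-6.7,1],[-12,44,0,0,0,-6.7,1],[-12,44,0,0,0,-6.7,1],[-12,44,0,0,0,-6.7,1]]]'
python3 -m handwheel '[[[-12,44,0,0,0,-6.6,1],[-12,44,0,0,0,-6.7,1],[-12,44,0,0,0,-6.7,1],[-12,44,0,0,0,-6.7,1],[0,0,-20,1.86,-7.27,0,1],[0,0,-20,1.86,-7.27,0,1],[0,0,-20,1.86,-7.27,0,1],[0,0,-20,1.86,-7.27,0,1]]]'
python3 -m handwheel '[[[0,0,0,0,0,0,1],[0,0,0,0,0,0,1]]]'
python3 - <<'E'
from h import *
s=sense();c=capture("wrist");save(c,"w1.png");print(s["eef_pos"]);q=s["ee_rot"];print(R.from_quat([q[1],q[2],q[3],q[0]]).as_matrix())
E
```

```text
time_s: 5.62
eef_pos: [502.9, 41.4, 247.0]
ee_rot: [0.0, 0.938, 0.346, 0.001]
force: [0.8, 0.5, -0.3]
grip_width: 1.002
grip_force: 0.0
time_s: 6.62
eef_pos: [455.4, 215.9, 166.9]
ee_rot: [-0.033, 0.958, 0.118, 0.26]
force: [1.4, 0.2, 0.6]
grip_width: 1.002
grip_force: 0.0
time_s: 6.88
eef_pos: [456.7, 216.2, 167.9]
ee_rot: [-0.033, 0.959, 0.118, 0.257]
force: [0.9, 0.3, -0.0]
grip_width: 0.998
grip_force: 0.0
[456.73830694 216.17414559 167.9357589 ]
[[ 0.83995465  0.24359365  0.48491064]
 [ 0.20966007 -0.9698741   0.12404392]
 [ 0.50051858 -0.00252487 -0.86572211]]
```

View pics/w1.png

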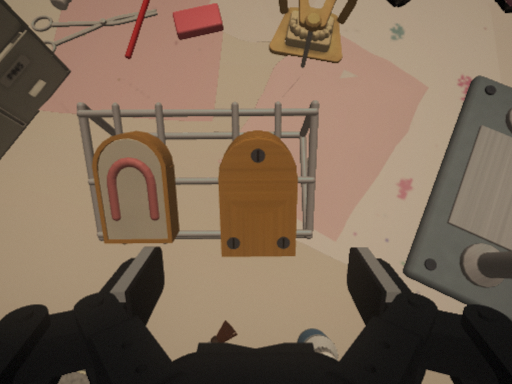

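Run:
```python
from h import *
s=sense();c=capture("wrist");X=np.array(c["hand_eye"])
hsv=cv2.cvtColor(c["image"],cv2.COLOR_RGB2HSV);m=cv2.inRange(hsv,(5,110,60),(22,255,255));m[:,:200]=0;m[:100]=0;m[270:]=0
n,l,st,_=cv2.connectedComponentsWithStats(m);i=1+st[1:,4].argmax();print(st[i]);x,y,w,h,_=st[i]
print("cx",c["cx"],c["cy"])
def P(u,v,z):
    o=X[:3,3];d=X[:3,:3]@np.array([(u-c["cx"])/c["fx"],(v-c["cy"])/c["fy"],1.]);return o+d*(z-o[2])/d[2]
for z in (65,75,85,95):
    a=P(x+w/2,y+h,z);b=P(x+w/2,y,z);L=P(x,y+h-15,z);Rr=P(x+w,y+h-15,z)
    q=s["ee_rot"];Rt=R.from_quat([q[1],q[2],q[3],q[0]]).as_matrix()
    print(z,"len",a[0]-b[0],"wid",Rr[1]-L[1],"front",a.round(1),"mid y",(L[1]+Rr[1])/2,"centre world",Rt@(a+[46,0,0])+s["eef_pos"])
```

```text
[ 218  130   80  127 8638]
cx 255.14075296222688 192.82077151251397
65 len -88.37193335394511 wid 55.671517876400436 front [-32.4   1.2  65. ] mid y 1.1256272675137104 centre world [500.258424   226.04100981 118.58552618]
75 len -92.80308517756023 wid 58.4630031206284 front [-37.7   1.3  75. ] mid y 1.2333623474897113 centre world [500.6301732  226.04950889 107.23929247]
85 len -97.23423700117539 wid 61.25448836485637 front [-43.1   1.4  85. ] mid y 1.3410974274657104 centre world [501.0019224  226.05800797  95.89305876]
95 len -101.66538882479055 wid 64.04597360908433 front [-48.5   1.5  95. ] mid y 1.4488325074417059 centre world [501.3736716  226.06650704  84.54682506]
```

```bash
python3 -m handwheel '[[[12,3,-24,0,0,0,1],[12,3,-24,0,0,0,1],[13,3,-24,0,0,0,1],[12,2,-23,0,0,0,1],[0,0,0,0,0,0,1]]]'
python3 -m handwheel '[[[0,0,0,0,0,0,-1],[0,0,0,0,0,0,-1],[0,0,0,0,0,0,-1],[0,0,0,0,0,0,-1],[0,0,0,0,0,0,-1],[0,0,0,0,0,0,-1]]]' 70
```

```text
time_s: 7.6
eef_pos: [505.2, 227.0, 70.5]
ee_rot: [-0.033, 0.959, 0.118, 0.256]
force: [-0.1, -0.2, 0.7]
grip_width: 0.997
grip_force: 0.0
time_s: 8.35
eef_pos: [504.9, 227.3, 72.9]
ee_rot: [-0.033, 0.958, 0.119, 0.258]
force: [-5.2, -0.1, 5.8]
grip_width: 0.666
grip_force: 72.9
```

```bash
python3 -m handwheel '[[[-2,-1,4,0,0,0,-1],[-4,-1,8,0,0,0,-1],[-5,-1,10,0,0,0,-1],[-6,-2,14,0,0,0,-1],[0,0,25,0,0,0,-1],[0,0,35,0,0,0,-1],[0,0,35,0,0,0,-1],[0,0,0,0,0,0,-1]]]'
python3 - <<'E'
from h import *
s=sense();c=capture("wrist");c2=capture("top")
a=np.hstack([c["image"],c2["image"]]);cv2.imwrite("pics/g.png",cv2.resize(a,(800,300))[:,:,::-1]);print(s["eef_pos"],s["force"],s["wrist_torque"])
E
```

```text
time_s: 9.35
eef_pos: [487.8, 222.1, 204.4]
ee_rot: [-0.033, 0.958, 0.119, 0.259]
force: [-0.1, 0.3, -5.3]
grip_width: 0.666
grip_force: 76.8
[487.83663367 222.11891509 204.39602948] [-0.14093391  0.26010364 -5.32667912] [-0.15214775  0.74459605  0.0748677 ]
```

View pics/g.png

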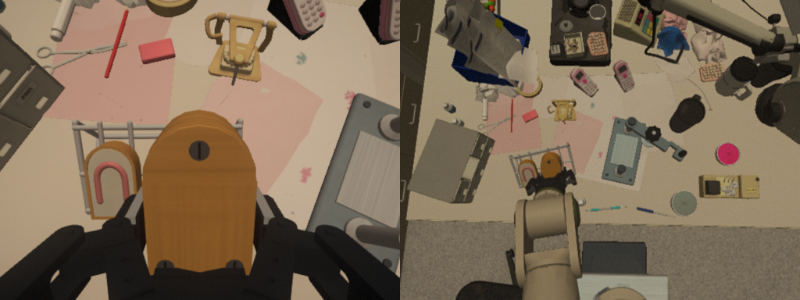

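Run:
```python
from h import *
c=capture("wrist");X=np.array(c["hand_eye"])
hsv=cv2.cvtColor(c["image"],cv2.COLOR_RGB2HSV);m=cv2.inRange(hsv,(5,110,60),(22,255,255))
print("left/right at rows",[(r,np.flatnonzero(m[r,150:360])[[0,-1]]+150) for r in (230,260,290,300,320)], "col ends",[(u,np.flatnonzero(m[:,u])[[0,-1]]) for u in (230,240,270,280)])
def P(u,v,z):
    o=X[:3,3];d=X[:3,:3]@np.array([(u-c["cx"])/c["fx"],(v-c["cy"])/c["fy"],1.]);return o+d*(z-o[2])/d[2]
for z in(-20,-25,-30,-35):
    print(z,"holes",P(211,342,z),P(302,342,z),P(255,192,z),"front",P(255,352,z),"wid",P(327,260,z)[1]-P(186,260,z)[1])
```

```text
left/right at rows [(230, array([155, 328])), (260, array([183, 327])), (290, array([185, 325])), (300, array([186, 324])), (320, array([188, 323]))] col ends [(230, array([  0, 343])), (240, array([  0, 345])), (270, array([ 13, 345])), (280, array([ 10, 343]))]
-20 holes [-28.66765729 -20.46437539 -20.        ] [-28.63074785  19.92118414 -20.        ] [ 40.79415857  -1.0084335  -20.        ] front [-34.11386756  -0.93265594 -20.        ] wid 57.33782206005054
-25 holes [-24.14753185 -19.61491959 -25.        ] [-24.11223504  19.00612486 -25.        ] [ 42.27937692  -1.00904151 -25.        ] front [-29.35578775  -0.93657481 -25.        ] wid 54.832633260232214
-30 holes [-19.6274064  -18.76546379 -30.        ] [-19.59372223  18.09106559 -30.        ] [ 43.76459527  -1.00964953 -30.        ] front [-24.59770795  -0.94049367 -30.        ] wid 52.32744446041388
-35 holes [-15.10728096 -17.91600799 -35.        ] [-15.07520942  17.17600631 -35.        ] [ 45.24981362  -1.01025754 -35.        ] front [-19.83962814  -0.94441254 -35.        ] wid 49.822255660595545
```

```bash
python3 -m handwheel '[[[0,0,3,-1.86,7.3,0,-1],[0,0,3,-1.86,7.3,0,-1],[0,0,3,-1.86,7.3,0,-1],[0,0,3,-1.86,7.3,0,-1],[8,-22,0,0,0,-3.2,-1],[8,-22,0,0,0,-3.2,-1],[8,-22,0,0,0,-3.2,-1],[8,-22,0,0,0,-3.2,-1]]]'
python3 -m handwheel '[[[8,-22,0,0,0,-3.2,-1],[9,-22,0,0,0,-3.2,-1],[9,-23,0,0,0,-3.2,-1],[9,-23,0,0,0,-3.2,-1],[9,-22,0,0,0,0,-1],[9,-22,0,0,0,0,-1],[0,0,0,0,0,0,-1],[0,0,0,0,0,0,-1]]]'
python3 - <<'E'
from h import *
s=sense();q=s["ee_rot"];M=R.from_quat([q[1],q[2],q[3],q[0]]).as_matrix();print(s["eef_pos"],M,np.arctan2(M[1,0],M[0,0]))
c=capture("wrist");c2=capture("top");import pickle;pickle.dump((s,c,c2),open("c2.pkl","wb"))
cv2.imwrite("pics/p.png",np.hstack([c["image"],cv2.resize(c2["image"][100:260,220:380],(384,384))])[:,:,::-1][:, :])
i=cv2.imread("pics/p.png");cv2.imwrite("pics/p.png",cv2.resize(i,(800,343)))
E
```

```text
time_s: 10.5
eef_pos: [519.6, 133.3, 212.3]
ee_rot: [-0.0, 1.0, 0.01, -0.002]
force: [-0.3, 0.3, -5.6]
grip_width: 0.667
grip_force: 76.8
time_s: 11.5
eef_pos: [572.7, 0.1, 214.0]
ee_rot: [-0.001, 0.995, -0.1, -0.001]
force: [-0.6, 0.1, -5.1]
grip_width: 0.666
grip_force: 76.9
[5.72701398e+02 1.23700885e-01 2.13991826e+02] [[ 9.79968974e-01 -1.99135401e-01 -2.42961864e-03]
 [-1.99132800e-01 -9.79971689e-01  1.27155209e-03]
 [-2.63416852e-03 -7.62264832e-04 -9.99996240e-01]] -0.20047362335513005
```

View pics/p.png

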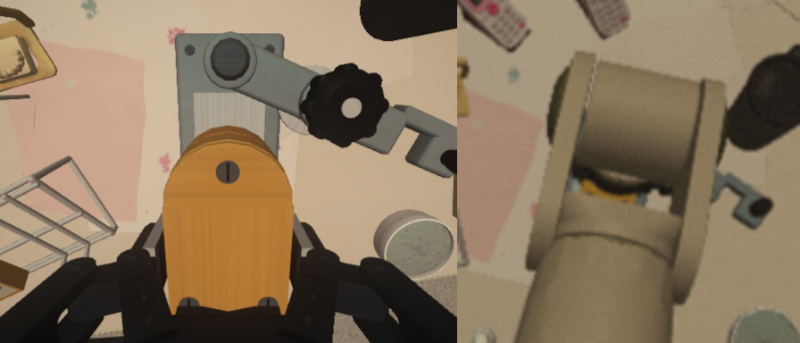

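Run:
```python
from h import *
import pickle
s,c,c2=pickle.load(open("c2.pkl","rb"))
g=np.array
cy,sy=np.cos(-.2),np.sin(-.2);Rz=g([[cy,-sy],[sy,cy]])
def loc(p): return (Rz.T@(p[:2]-g([582,-2.5]))).round(1)
for n,u,v,z in(("base far L",198,37,12),("base far R",318,37,12),("platen far L",216,104,24),("platen far L again",216,104,20),("pivot nut top",257,66,144),("knob",393,120,173)):
    p=won(c,s,u,v,z);print(n,p.round(1),"press-local",loc(p))
print(loc(s["eef_pos"]))
```

```text
base far L [712.7  30.2  12. ] press-local [121.6  58. ]
base far R [689.5 -84.5  12. ] press-local [121.6 -59. ]
platen far L [648.   26.2  24. ] press-local [59.  41.2]
platen far L again [648.   26.7  20. ] press-local [58.9 41.7]
pivot nut top [663.9 -18.1 144. ] press-local [83.4  1. ]
knob [619.7 -84.9 173. ] press-local [ 53.3 -73.2]
[-9.6  0.7]
```

```bash
python3 -m handwheel '[[[3,-1,-25,0,0,0,-1],[0,0,-30,0,0,0,-1],[0,0,-30,0,0,0,-1],[0,0,-30,0,0,0,-1],[0,0,-20,0,0,0,-1],[0,0,-13,0,0,0,-1],[0,0,0,0,0,0,-1],[0,0,0,0,0,0,-1]]]'
python3 -m handwheel '[[[0,0,-3,0,0,0,-1],[0,0,-2,0,0,0,-1],[0,0,-2,0,0,0,-1],[0,0,0,0,0,0,-1]]]'
```

```text
time_s: 12.6
eef_pos: [576.3, -1.0, 67.3]
ee_rot: [-0.0, 0.995, -0.1, -0.0]
force: [0.3, -0.3, -5.1]
grip_width: 0.666
grip_force: 76.7
time_s: 13.1
eef_pos: [575.7, -1.0, 59.1]
ee_rot: [-0.0, 0.995, -0.1, -0.001]
force: [-0.6, -0.2, -6.6]
grip_width: 0.669
grip_force: 76.7
```

```bash
python3 -m handwheel '[[[0,0,-1,0,0,0,-1],[0,0,-1,0,0,0,-1],[0,0,0,0,0,0,-1]]]'; python3 -m handwheel '[[[0,0,-1,0,0,0,-1],[0,0,0,0,0,0,-1]]]'; python3 -m handwheel '[[[0,0,-1,0,0,0,-1],[0,0,0,0,0,0,-1]]]'
```

```text
time_s: 13.48
eef_pos: [575.7, -1.0, 57.2]
ee_rot: [-0.0, 0.995, -0.1, -0.001]
force: [-0.9, 0.3, -5.8]
grip_width: 0.666
grip_force: 76.7
time_s: 13.72
eef_pos: [575.7, -1.0, 56.2]
ee_rot: [-0.0, 0.995, -0.1, -0.001]
force: [0.7, -0.1, -5.3]
grip_width: 0.663
grip_force: 76.7
time_s: 13.98
eef_pos: [575.7, -1.0, 55.2]
ee_rot: [-0.0, 0.995, -0.1, -0.001]
force: [0.1, -0.5, -6.2]
grip_width: 0.671
grip_force: 76.7
```

```bash
for i in 1; do :; done; python3 -m handwheel '[[[0,0,-1,0,0,0,-1],[0,0,0,0,0,0,-1]]]'; python3 -m handwheel '[[[0,0,-1,0,0,0,-1],[0,0,0,0,0,0,-1]]]'; python3 -m handwheel '[[[0,0,-1,0,0,0,-1],[0,0,0,0,0,0,-1]]]'
```

```text
time_s: 14.22
eef_pos: [575.7, -1.0, 54.2]
ee_rot: [-0.0, 0.995, -0.1, -0.001]
force: [-0.1, 0.6, -5.6]
grip_width: 0.668
grip_force: 76.7
time_s: 14.48
eef_pos: [575.7, -1.0, 53.2]
ee_rot: [-0.0, 0.995, -0.1, -0.001]
force: [-1.2, 0.6, -5.8]
grip_width: 0.668
grip_force: 76.7
time_s: 14.72
eef_pos: [575.8, -1.0, 52.5]
ee_rot: [-0.0, 0.995, -0.1, -0.001]
force: [-1.5, 0.8, -2.7]
grip_width: 0.665
grip_force: 77.2
```

```bash
python3 -m handwheel '[[[0,0,-1,0,0,0,-1],[0,0,0,0,0,0,-1]]]' 20; python3 -m handwheel '[[[0,0,0,0,0,0,0.6],[0,0,0,0,0,0,1],[0,0,0,0,0,0,1],[0,0,0,0,0,0,1]]]'; python3 -m handwheel '[[[0,0,15,0,0,0,1],[0,0,25,0,0,0,1],[0,0,30,0,0,0,1],[0,0,40,0,0,0,1],[0,0,40,0,0,0,1],[0,0,10,0,0,0,1],[0,0,0,0,0,0,1]]]'
python3 - <<'E'
from h import *
s=sense();c=capture("wrist");import pickle;pickle.dump((s,c),open("c3.pkl","wb"));print(s["eef_pos"]);save(c,"w3.png")
E
```

```text
time_s: 14.98
eef_pos: [575.8, -1.0, 52.4]
ee_rot: [-0.0, 0.995, -0.1, -0.001]
force: [-5.9, 0.7, 6.3]
grip_width: 0.667
grip_force: 78.4
time_s: 15.48
eef_pos: [575.8, -1.0, 51.3]
ee_rot: [-0.0, 0.995, -0.1, -0.001]
force: [-0.0, 0.4, 0.3]
grip_width: 1.001
grip_force: 0.0
time_s: 16.35
eef_pos: [575.7, -1.0, 211.8]
ee_rot: [-0.0, 0.995, -0.1, -0.001]
force: [0.9, 0.3, -0.8]
grip_width: 1.005
grip_force: 0.0
[575.73509751  -0.95326443 211.7669687 ]
```

View pics/w3.png

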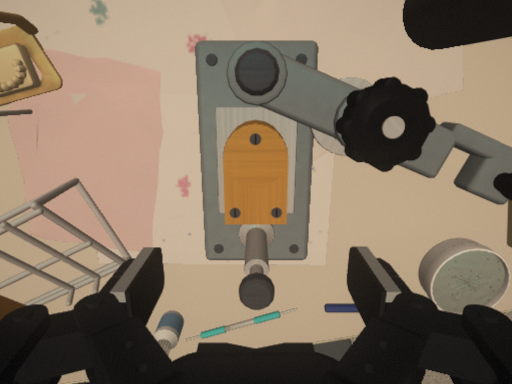

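Run:
```python
from h import *
import pickle
s,c=pickle.load(open("c3.pkl","rb"));g=np.array
cy,sy=np.cos(-.2),np.sin(-.2);Rz=g([[cy,-sy],[sy,cy]])
def L(n,u,v,z): p=won(c,s,u,v,z);print(n,p.round(1),(Rz.T@(p[:2]-g([582,-2.5]))).round(1))
L("lid front L",224,224,76);L("lid front R",287,224,76);L("lid top",255,122,76);L("hole up",256,139,76)
L("base far L",196,41,12);L("base far R",317,41,12);L("base near L",206,259,12);L("base near R",308,259,12);L("platen far L",217,107,24);L("platen far R",297,110,24);L("platen near L",220,213,24);L("catch nut",257,289,144);L("piv nut",257,72,144)
```

```text
lid front L [545.1  36.2  76. ] [-43.9  30.6]
lid front R [533.5 -21.1  76. ] [-43.8 -27.9]
lid top [630.1 -10.4  76. ] [48.8  1.8]
hole up [616.   -8.4  76. ] [34.5  0.9]
base far L [712.6  31.4  12. ] [121.3  59.2]
base far R [689.2 -83.8  12. ] [121.2 -58.4]
base near L [481.2  79.3  12. ] [-115.1   60.2]
base near R [457.1 -39.5  12. ] [-115.   -61.1]
platen far L [648.3  24.4  24. ] [59.6 39.5]
platen far R [629.7 -52.9  24. ] [ 56.8 -39.9]
platen near L [538.7  47.3  24. ] [-52.3  40.2]
catch nut [515.6  11.2 144. ] [-67.8   0.3]
piv nut [663.6 -18.5 144. ] [83.1  0.5]
```

```bash
python3 -m handwheel '[[[-2,-22,0,0,0,9,-0.1],[-2,-22,0,0,0,9,-0.1],[-2,-23,0,0,0,9,-0.1],[-2,-23,0,0,0,9,-0.1],[-2,-23,0,0,0,9,-0.1],[-2,-23,0,0,0,9,-0.1],[-2,-22,0,0,0,9,-0.1],[0,-22,0,0,0,9,-0.1]]]'
python3 -m handwheel '[[[0,0,0,0,0,0,-0.1],[0,0,0,0,0,0,-0.1]]]'
python3 - <<'E'
from h import *
s=sense();c=capture("wrist");X=np.array(c["hand_eye"]);m=(c["image"].max(2)<45).astype(np.uint8);m[235:]=0
n,l,st,ce=cv2.connectedComponentsWithStats(m)
q=s["ee_rot"];M=R.from_quat([q[1],q[2],q[3],q[0]]).as_matrix()
for i in range(1,n):
    if st[i,4]>80:
        p=won(c,s,*ce[i],165);print(st[i],p.round(1),"tool",(M.T@(p-s["eef_pos"])).round(1))
E
```

```text
time_s: 17.4
eef_pos: [561.2, -181.5, 209.7]
ee_rot: [-0.001, 0.863, 0.506, -0.002]
force: [0.3, 0.9, -0.1]
grip_width: 0.453
grip_force: 0.0
time_s: 17.65
eef_pos: [561.5, -180.3, 210.5]
ee_rot: [-0.0, 0.864, 0.503, -0.001]
force: [0.5, 0.2, 0.1]
grip_width: 0.451
grip_force: 0.0
[  0   0  35   8 173] [517.1 -15.2 165. ] tool [ 121.6 -120.1   45.5]
[ 213    0   97   77 5467] [617.  -88.8 165. ] tool [107.    3.1  45.3]
[  356    73   156   158 17334] [ 680.6 -194.6  165. ] tool [ 46.4 110.7  45.2]
[231 198  31  37 836] [ 559.6 -173.1  165. ] tool [ 5.3 -5.1 45.5]
```

```bash
python3 -m handwheel '[[[-3,2,-15,0,0,0,-0.1],[0,0,-25,0,0,0,-0.1],[0,0,-20,0,0,0,-0.1],[0,0,0,0,0,0,-0.1]]]'
python3 - <<'E'
from h import *
p=np.array([663.4,-19.]);ps=np.linspace(.97,-.20,15);h=p-192*np.c_[np.cos(ps),np.sin(ps)]
d=np.diff(np.vstack([sense()["eef_pos"][:2],h]),axis=0);print(h[0],d.round(1))
E
```

```text
time_s: 18.2
eef_pos: [558.2, -177.9, 150.1]
ee_rot: [-0.001, 0.864, 0.504, -0.002]
force: [0.8, -0.8, 0.5]
grip_width: 0.446
grip_force: 0.0
[ 554.86249002 -177.37805696] [[ -3.4   0.5]
 [-12.8   9.6]
 [-12.   10.7]
 [-11.1  11.6]
 [-10.1  12.5]
 [ -9.   13.3]
 [ -7.8  14. ]
 [ -6.6  14.6]
 [ -5.4  15.1]
 [ -4.1  15.5]
 [ -2.8  15.8]
 [ -1.5  16. ]
 [ -0.1  16. ]
 [  1.2  16. ]
 [  2.5  15.8]]
```

```bash
python3 -m handwheel '[[[-3,1,0,0,0,0,-0.1],[-13,9,0,0,0,-5.1,-0.1],[-12,11,0,0,0,-5.1,-0.1],[-11,12,0,0,0,-5.1,-0.1],[-10,12,0,0,0,-5.1,-0.1],[-9,13,0,0,0,-5.1,-0.1],[-8,14,0,0,0,-5.1,-0.1],[-7,15,0,0,0,-5.1,-0.1]]]'
python3 -m handwheel '[[[-5,15,0,0,0,-5.1,-0.1],[-4,15,0,0,0,-5.1,-0.1],[-3,16,0,0,0,-5.1,-0.1],[-1,16,0,0,0,-5.1,-0.1],[0,16,0,0,0,-5.1,-0.1],[1,16,0,0,0,-5.1,-0.1],[1,8,0,0,0,-5.1,-0.1],[0,0,0,0,0,0,-0.1]]]'
```

```text
time_s: 19.2
eef_pos: [486.1, -92.1, 152.6]
ee_rot: [0.001, 0.977, 0.213, 0.0]
force: [2.6, -1.3, -0.4]
grip_width: 0.446
grip_force: 1.5
time_s: 20.2
eef_pos: [475.0, 10.4, 152.2]
ee_rot: [-0.0, 0.996, -0.094, -0.0]
force: [0.4, -0.5, 0.1]
grip_width: 0.451
grip_force: 0.0
```

Now nudge towards the stop, watching the force.

```bash
python3 -m handwheel '[[[1,5,0,0,0,0,-0.1],[1,5,0,0,0,0,-0.1],[0,0,0,0,0,0,-0.1]]]'; python3 -m handwheel '[[[0,3,0,0,0,0,-0.1],[0,0,0,0,0,0,-0.1]]]';python3 -m handwheel '[[[0,2,0,0,0,0,-0.1],[0,0,0,0,0,0,-0.1]]]'; python3 -m handwheel '[[[0,2,0,0,0,0,-0.1],[0,0,0,0,0,0,-0.1]]]'
```

```text
time_s: 20.58
eef_pos: [476.8, 20.3, 151.3]
ee_rot: [-0.0, 0.996, -0.095, -0.001]
force: [0.5, 0.3, 0.5]
grip_width: 0.448
grip_force: 0.1
time_s: 20.82
eef_pos: [476.9, 23.1, 151.3]
ee_rot: [-0.0, 0.995, -0.095, -0.001]
force: [1.0, -2.0, 0.6]
grip_width: 0.451
grip_force: 0.5
time_s: 21.08
eef_pos: [476.8, 25.1, 151.3]
ee_rot: [-0.0, 0.995, -0.095, -0.001]
force: [2.1, -1.7, -0.6]
grip_width: 0.45
grip_force: 0.8
time_s: 21.32
eef_pos: [476.7, 27.2, 151.3]
ee_rot: [-0.0, 0.995, -0.095, -0.001]
force: [1.0, -1.7, 1.6]
grip_width: 0.448
grip_force: 0.8
```

```bash
python3 -m handwheel '[[[0,2,0,0,0,0,-0.1],[0,0,0,0,0,0,-0.1]]]'; python3 -m handwheel '[[[0,2,0,0,0,0,-0.1],[0,0,0,0,0,0,-0.1]]]'; python3 -m handwheel '[[[0,1,0,0,0,0,-0.1],[0,0,0,0,0,0,-0.1]]]'; python3 -m handwheel '[[[0,1,0,0,0,0,-0.1],[0,0,0,0,0,0,-0.1]]]'
```

```text
time_s: 21.58
eef_pos: [476.9, 27.8, 151.3]
ee_rot: [0.001, 0.995, -0.095, -0.001]
force: [1.3, -11.4, -0.6]
grip_width: 0.449
grip_force: 5.4
time_s: 21.82
eef_pos: [476.9, 28.1, 151.3]
ee_rot: [0.003, 0.995, -0.095, -0.001]
force: [-0.4, -23.4, -1.4]
grip_width: 0.45
grip_force: 11.1
time_s: 22.08
eef_pos: [476.9, 28.2, 151.3]
ee_rot: [0.004, 0.995, -0.095, -0.001]
force: [0.6, -28.0, -2.7]
grip_width: 0.45
grip_force: 13.9
time_s: 22.32
eef_pos: [476.9, 28.3, 151.2]
ee_rot: [0.005, 0.995, -0.095, -0.001]
force: [-1.2, -34.8, -2.9]
grip_width: 0.45
grip_force: 16.8
```

```bash
python3 -m handwheel '[[[0,-12,0,0,0,0,-0.1],[0,-3,15,0,0,0,-0.1],[0,0,30,0,0,0,-0.1],[0,0,40,0,0,0,-0.1],[25,-5,0,0,0,9.8,1],[28,-6,0,0,0,9.8,1],[28,-6,0,0,0,9.8,1],[27,-4,0,0,0,9.8,1]]]'
python3 - <<'E'
from h import *
s=sense();c=capture("wrist");save(c,"w4.png");print(s["eef_pos"])
m=(c["image"].max(2)<45).astype(np.uint8);m[225:]=0
n,l,st,ce=cv2.connectedComponentsWithStats(m)
for i in range(1,n):
    if st[i,4]>80: print(st[i],ce[i].round(),won(c,s,*ce[i],160).round(1),won(c,s,*ce[i],170).round(1),won(c,s,*ce[i],144).round(1))
E
```

```text
time_s: 23.32
eef_pos: [585.6, -2.4, 237.4]
ee_rot: [-0.0, 0.969, 0.247, -0.001]
force: [-1.0, 0.2, -0.4]
grip_width: 0.999
grip_force: 0.0
[585.56272343  -2.42416689 237.38432821]
[ 422  134   90   91 5659] [474. 173.] [ 680.5 -123.2  160. ] [ 679.1 -115.8  170. ] [ 682.7 -135.1  144. ]
[ 221  170   71   55 2692] [257. 199.] [5.917e+02 1.000e-01 1.600e+02] [594.5   1.7 170. ] [587.2  -2.5 144. ]
```

View pics/w4.png

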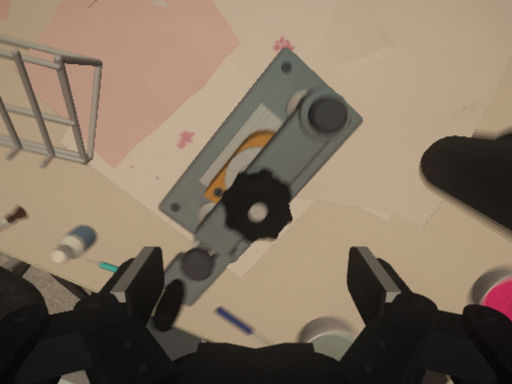

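```bash
python3 - <<'E'
from h import *
s=sense();c=capture("wrist")
print(s["eef_pos"],won(c,s,258,211,174),won(c,s,256,205,163))
E
python3 -m handwheel '[[[0,0,0,0,0,9.8,1],[0,0,0,0,0,9.8,1],[0,0,0,0,0,9.8,1],[0,0,0,0,0,9.8,1],[0,0,0,0,0,9.8,1],[0,0,0,0,0,9.8,1],[0,0,0,0,0,9.8,1],[0,0,0,0,0,9.8,1]]]'
python3 -m handwheel '[[[0,0,0,0,0,9.8,1],[0,0,0,0,0,9.8,1],[0,0,0,0,0,9.8,1],[0,0,0,0,0,0,1],[0,0,0,0,0,0,1]]]'
python3 - <<'E'
from h import *
s=sense();c=capture("wrist")
m=(c["image"].max(2)<45).astype(np.uint8);m[236:]=0
n,l,st,ce=cv2.connectedComponentsWithStats(m)
for i in range(1,n):
    if st[i,4]>80: print(st[i],ce[i].round())
c1=won(c,s,256,205,163);print(c1,s["joints"])
E
```

```text
[587.56569526  -3.00894542 236.81242616] [590.73379839  -2.96740164 174.        ] [590.51099631  -1.60303825 163.        ]
time_s: 24.42
eef_pos: [584.1, -2.2, 237.2]
ee_rot: [0.001, 0.595, 0.803, -0.001]
force: [-0.1, -0.1, -0.3]
grip_width: 1.001
grip_force: 0.0
time_s: 25.05
eef_pos: [584.5, -2.6, 236.7]
ee_rot: [0.001, 0.376, 0.927, -0.0]
force: [-0.1, 0.0, 0.1]
grip_width: 1.004
grip_force: 0.0
[ 136   46   45   36 1241] [157.  64.]
[ 219  169   73   67 3421] [254. 204.]
[473 202  39   8 181] [497. 206.]
[5.85110614e+02 3.82633404e-02 1.63000000e+02] [-2.04255119e-01  4.46236295e-01  1.31406644e+00 -1.31674695e-03
  1.37964845e+00 -1.00458108e+00]
```

```bash
python3 -m handwheel '[[[2,1,-25,0,0,0,1],[0,0,-30,0,0,0,1],[0,0,-24,0,0,0,1],[0,0,-10,0,0,0,1],[0,0,0,0,0,0,1]]]'
python3 -m handwheel '[[[0,0,0,0,0,0,-1],[0,0,0,0,0,0,-1],[0,0,0,0,0,0,-1],[0,0,0,0,0,0,-1],[0,0,0,0,0,0,-1]]]' 60
```

```text
time_s: 25.72
eef_pos: [586.7, -1.9, 147.3]
ee_rot: [0.001, 0.374, 0.927, -0.001]
force: [-0.5, -0.7, 0.5]
grip_width: 1.001
grip_force: 0.0
time_s: 26.35
eef_pos: [586.4, -3.1, 148.8]
ee_rot: [0.001, 0.374, 0.927, -0.002]
force: [-8.1, -6.2, 8.2]
grip_width: 0.595
grip_force: 61.4
```

```bash
python3 -m handwheel '[[[-1,-1,-0.4,0,0,-8,-1],[0,0,-0.4,0,0,-8,-1],[0,0,-0.4,0,0,-8,-1],[0,0,-0.4,0,0,-8,-1],[0,0,-0.4,0,0,-8,-1],[0,0,-0.4,0,0,-8,-1],[0,0,-0.4,0,0,-8,-1],[0,0,-0.4,0,0,-8,-1]]]'
python3 -m handwheel '[[[0,0,-0.4,0,0,-8,-1],[0,0,-0.4,0,0,-8,-1],[0,0,-0.4,0,0,-8,-1],[0,0,-0.4,0,0,-8,-1],[0,0,-0.4,0,0,-8,-1],[0,0,-0.4,0,0,-8,-1],[0,0,0,0,0,0,-1]]]'
python3 -c "
from h import *
s=sense();print(s['wrist_torque'],s['joints'][5])"
```

```text
time_s: 27.35
eef_pos: [585.7, -4.2, 145.7]
ee_rot: [0.002, 0.81, 0.587, -0.002]
force: [-7.0, -6.5, 8.3]
grip_width: 0.588
grip_force: 61.5
time_s: 28.22
eef_pos: [585.0, -4.6, 143.3]
ee_rot: [0.002, 0.978, 0.208, -0.002]
force: [-11.1, -6.4, 10.0]
grip_width: 0.597
grip_force: 61.7
[-1.77201824  1.63517729 -0.07716942] 0.9479360958100626
```

```bash
python3 -m handwheel '[[[0,0,-0.4,0,0,-8,-1],[0,0,-0.4,0,0,-8,-1],[0,0,-0.4,0,0,-8,-1],[0,0,-0.4,0,0,-8,-1],[0,0,-0.4,0,0,-8,-1],[0,0,0,0,0,0,-1]]]'
python3 -c "
from h import *
s=sense();print(s['wrist_torque'],s['joints'][5])"
python3 -m handwheel '[[[0,0,-0.2,0,0,-4,-1],[0,0,-0.2,0,0,-4,-1],[0,0,0,0,0,0,-1]]]'
python3 -c "
from h import *
s=sense();print(s['wrist_torque'],s['joints'][5])"
python3 -m handwheel '[[[0,0,0,0,0,-4,-1],[0,0,0,0,0,0,-1]]]'
python3 -c "
from h import *
s=sense();print(s['wrist_torque'],s['joints'][5])"
```

```text
time_s: 28.98
eef_pos: [587.5, -4.4, 142.5]
ee_rot: [0.001, 0.99, -0.138, 0.003]
force: [1.9, -5.8, 10.8]
grip_width: 0.592
grip_force: 61.2
[-1.20355748 -0.19762282  0.98597358] 1.6429753436709398
time_s: 29.35
eef_pos: [586.9, -4.2, 142.2]
ee_rot: [0.001, 0.978, -0.206, 0.002]
force: [-2.3, -4.7, 13.0]
grip_width: 0.593
grip_force: 62.0
[-0.84783462  0.49302657  1.07260264] 1.7814333328874343
time_s: 29.6
eef_pos: [587.7, -4.9, 142.2]
ee_rot: [0.001, 0.971, -0.24, 0.003]
force: [2.6, -8.7, 10.4]
grip_width: 0.593
grip_force: 61.9
[-1.50347716 -0.29444071  1.37556475] 1.8506727428716752
```

```bash
for i in 1; do python3 -m handwheel '[[[0,0,0,0,0,-6,-1],[0,0,0,0,0,0,-1]]]' 90
python3 -c "
from h import *
s=sense();print(s['wrist_torque'],s['joints'][5])"
python3 -m handwheel '[[[0,0,0,0,0,-6,-1],[0,0,0,0,0,0,-1]]]'
python3 -c "
from h import *
s=sense();print(s['wrist_torque'],s['joints'][5])"
python3 -m handwheel '[[[0,0,0,0,0,-6,-1],[0,0,0,0,0,0,-1]]]'
python3 -c "
from h import *
s=sense();print(s['wrist_torque'],s['joints'][5])";done
```

```text
time_s: 29.85
eef_pos: [586.5, -4.3, 142.1]
ee_rot: [0.001, 0.957, -0.292, 0.001]
force: [-5.3, -6.1, 14.2]
grip_width: 0.583
grip_force: 92.7
[-0.94438581  0.89373443  0.19119005] 1.957151398121476
time_s: 30.1
eef_pos: [586.4, -4.4, 142.0]
ee_rot: [0.001, 0.941, -0.339, 0.001]
force: [-4.4, -5.4, 13.4]
grip_width: 0.584
grip_force: 92.6
[-1.11259518  0.89670033  2.51343344] 2.058308786529266
time_s: 30.35
eef_pos: [587.5, -5.9, 142.0]
ee_rot: [0.002, 0.922, -0.388, 0.003]
force: [2.3, -13.7, 9.2]
grip_width: 0.586
grip_force: 93.2
[-2.38673789 -0.04148527  2.45859803] 2.1629059290647215
```

```bash
python3 -m handwheel '[[[0,0,0,0,0,0,1],[0,0,0,0,0,0,1],[0,0,0,0,0,10,1],[0,0,0,0,0,10,1],[0,0,0,0,0,10,1],[0,0,0,0,0,10,1],[0,0,0,0,0,10,1],[0,0,0,0,0,10,1]]]'
python3 -m handwheel '[[[0,0,0,0,0,0,-1],[0,0,0,0,0,0,-1],[0,0,0,0,0,0,-1],[0,0,0,0,0,0,-1],[0,0,0,0,0,0,-1]]]' 110
p='from h import *
s=sense();print(s["wrist_torque"],s["joints"][5])'
python3 -c "$p"
python3 -m handwheel '[[[0,0,0,0,0,-5,-1],[0,0,0,0,0,0,-1]]]'; python3 -c "$p"
python3 -m handwheel '[[[0,0,0,0,0,-5,-1],[0,0,0,0,0,0,-1]]]'; python3 -c "$p"
python3 -m handwheel '[[[0,0,0,0,0,-5,-1],[0,0,0,0,0,0,-1]]]'; python3 -c "$p"
```

```text
time_s: 31.35
eef_pos: [585.7, -2.7, 139.2]
ee_rot: [-0.0, 0.992, 0.125, -0.001]
force: [0.7, -0.8, -0.4]
grip_width: 0.999
grip_force: 0.0
time_s: 31.98
eef_pos: [585.9, -3.0, 139.9]
ee_rot: [-0.0, 0.993, 0.122, -0.001]
force: [-2.0, -0.4, 4.8]
grip_width: 0.582
grip_force: 113.4
[ 0.06060501  0.32053026 -0.08258537] 1.1220334834326382
time_s: 32.22
eef_pos: [585.9, -3.1, 139.7]
ee_rot: [0.0, 0.997, 0.08, -0.001]
force: [-1.7, -0.5, 4.6]
grip_width: 0.585
grip_force: 113.3
[-0.04541021  0.34304257  1.38663307] 1.2061201342089258
time_s: 32.48
eef_pos: [585.9, -3.1, 139.6]
ee_rot: [0.001, 0.999, 0.039, -0.001]
force: [0.0, -2.4, 4.6]
grip_width: 0.581
grip_force: 113.3
[-0.24735842  0.14780816  3.20474926] 1.2898186598189494
time_s: 32.72
eef_pos: [586.4, -3.4, 139.7]
ee_rot: [0.0, 1.0, -0.007, -0.0]
force: [3.2, -2.8, 5.1]
grip_width: 0.58
grip_force: 113.5
[-0.63131282 -0.22246291  1.43506475] 1.3796893160598296
```

```bash
p='from h import *
s=sense();print(s["wrist_torque"],s["joints"][5])'
python3 -m handwheel '[[[0,0,0,0,0,-8,-1],[0,0,0,0,0,-8,-1],[0,0,0,0,0,0,-1]]]' 120; python3 -c "$p"
python3 -m handwheel '[[[0,0,0,0,0,-8,-1],[0,0,0,0,0,-8,-1],[0,0,0,0,0,0,-1]]]'; python3 -c "$p"
python3 -m handwheel '[[[0,0,0,0,0,0,1],[0,0,0,0,0,0,1],[0,0,0,0,0,0,1],[0,0,25,0,0,0,1],[0,0,35,0,0,0,1],[0,0,40,0,0,0,1],[0,0,0,0,0,0,1]]]'
python3 - <<'E'
from h import *
c=capture("wrist");d=capture("side")
cv2.imwrite("pics/f.png",np.hstack([cv2.resize(c["image"],(400,300)),cv2.resize(d["image"][130:250,200:360],(400,300),interpolation=2)])[:,:,::-1])
E
```

```text
time_s: 33.1
eef_pos: [585.2, -3.4, 139.6]
ee_rot: [-0.0, 0.989, -0.147, -0.002]
force: [-4.5, -4.7, 8.2]
grip_width: 0.583
grip_force: 124.4
[-0.68919934  0.98548618  0.79271991] 1.6597213663341612
time_s: 33.48
eef_pos: [585.5, -3.8, 139.5]
ee_rot: [0.0, 0.959, -0.282, -0.001]
force: [-1.5, -5.9, 6.3]
grip_width: 0.581
grip_force: 124.4
[-0.93783352  0.65053349  1.93090625] 1.9369787440047377
time_s: 34.35
eef_pos: [586.8, -3.0, 242.3]
ee_rot: [-0.001, 0.959, -0.283, 0.002]
force: [-1.2, -0.5, -0.3]
grip_width: 0.995
grip_force: 0.0
```

View pics/f.png

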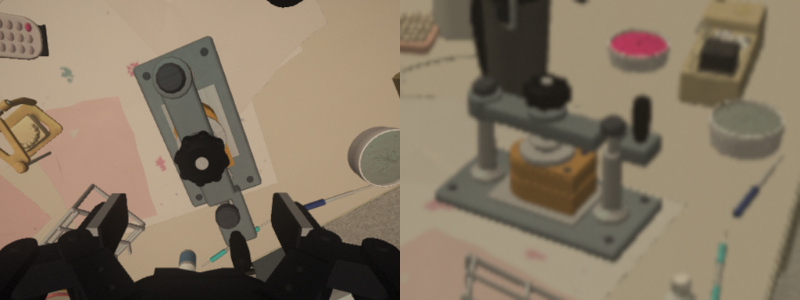

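Run:
```python
from h import *
d=capture("side");P=lambda x,y,z:tuple(np.round(proj(d,(x,y,z)),1))
print("knob bottom@139/147 and top@165/173",[P(586,-2,z) for z in(139,147,165,173)],"handle top ref",P(475,19,180),"nuts",P(663,-19,144),P(505,13,144))
a=d["image"].max(2)
x0=int(P(586,-2,160)[0]);print(x0,a[145:195,x0])
hx=int(P(475,19,160)[0]);print(a[155:200,hx])
```

```text
knob bottom@139/147 and top@165/173 [(np.float64(257.4), np.float64(171.0)), (np.float64(257.3), np.float64(168.4)), (np.float64(257.3), np.float64(162.5)), (np.float64(257.3), np.float64(159.9))] handle top ref (np.float64(296.0), np.float64(167.8)) nuts (np.float64(232.8), np.float64(162.0)) (np.float64(284.9), np.float64(177.0))
257 [ 45  46  46  45  46  47  47  48  46  47  48  49  49  47  42  63 104 112
  82  48  34  34  33  32  29  28  27  29  37  62  86  86  72  65  67  67
  64  63  62  69  93 123 135 123  97  94 122 136 135 116]
[ 99  98 100 111 141 156 159 160 159 160 159 158 145 104  59  40  36  33
  34  31  32  32  32  32  31  30  31  32  31  32  33  47  74  93  95  83
  71  65  63  64  82 121 148 158 159]
```

```bash
python3 -c "
from rig import *
print(finish_job())"
```

```text
the job is handed in; nothing more can be done
None
```

I handed the job in after about 34 s of robot time, with the flask within about 2 mm of the platen's centre and clamped, the bridge against its stop, and the screw turned until the fingers slipped on the knob (stop inferred from torque and the lowered knob, not read directly); the hand-in gave no verdict.

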